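# Clamp the specimen jar on the shaker

## Task

Secure the specimen jar that stands on the shaker: with the outside of a finger, push the upright tab so that the clamp strap swings over the jar's lid as far as it goes, and only then press the raised cam lever fully down so that it clamps the strap onto the lid. Push gently with the fingers and grip or lift nothing; the jar stays in its place, the things standing round the shaker are left alone, and you finish clear of everything.

Things in the scene. Friction and masses are not known exactly. Their poses are not given: they have to be found in the camera images.
- shaker: Small laboratory shaker, fixed to the worktop: white case, aluminium platform 178 x 136 mm with its top 52 mm above the worktop. Origin on the worktop below the centre of the jar's place. Its x axis points from the latch pillar (at x = -84 mm, a steel plate 24 mm wide and 13 mm thick, top 172 mm above the worktop) through the jar to the strap's pivot pillar (at x = +60 mm); z is up. Its yaw differs from run to run, between about 10 and 43 degrees.
- jar: Loose specimen jar with a wide screw lid, 65 mm across, 78 mm high, standing between six rubber pins on the shaker's platform; its lid's top is 130 mm above the worktop. Origin at the centre of its underside.
- strap_bar: Clamp strap: a steel bar 22 mm wide, 6 mm thick, that turns about a vertical axis on the pivot pillar. Origin on that axis at the bar's underside, 139 mm above the worktop. The bar runs from there 127 mm along its own -x; a rubber pad 30 mm across hangs 6 mm below it, 60 mm from the axis (3 mm above the jar's lid while the lever is up).
- tab_mid (a point): Middle of the upright steel finger tab on the strap: 85 mm from the pivot axis, 171 mm above the worktop. The tab is 22 mm long along the bar, 6 mm thick, and reaches up to 191 mm above the worktop; the bar's top is at 145 mm. It moves with the strap.
- strap (a joint): Swing of the strap, rad. 0 = over the jar, in line with the shaker's x axis, bar pointing to the shaker's -x, against its stop. Grows as it stands swung out to the shaker's +y side (seen from above, the angle grows clockwise); starts at 0.7 to 1.15. It is pushed home in the direction of the shaker's -y. Takes about 0.7 N at the tab and stays where it is left.
- lever_arm: Arm of the cam lever with its black paddle. Origin on the lever's level pin, at the shaker's x = -60 mm, y = 0, 158 mm above the worktop; the pin lies along the shaker's x axis. The arm, 8 mm thick, points to the shaker's -y side and, while raised, upward. It ends 77 mm from the pin, in a paddle 20 mm wide, 30 mm long and 10 mm thick.
- paddle_mid (a point): Centre of the lever's paddle, 62 mm from the pin; the paddle's pressed face lies 5 mm above it (square to the arm). Nothing is below the paddle but the worktop.
- lever (a joint): Angle of the cam lever, rad. 0 = fully raised (63 degrees above level); 1.1 = fully down, arm level, on its stop. Starts at 0 to 0.12. Pressing it takes about 4 N at the paddle and it stays where it is left; as it goes down the strap sinks 4 mm and presses on the jar's lid.
- spare_jar: Another specimen jar, loose, 61 mm across, 76 mm high, standing on the worktop beside the shaker; bystander. Origin at the centre of its underside, as with all bystanders.
- diluent_bottle: White bottle with spout cap, loose, 53 mm across, 131 mm high; bystander on the worktop.
- dropper: Dropper bottle with a black bulb, loose, 22 mm across, 77 mm high; bystander on the worktop.
- gauze: Small pack of gauze, loose, 35 x 35 x 21 mm; bystander on the worktop.
There are look-alikes about, which are no part of the job. What is shaped like the jar but blue or green is not meant.

How it is judged:
On the way, in this order (a step that is already met when the one before it is completed fails the run):
1. the strap is over the jar (within 0.08 rad of its stop) while the lever is still up (below 0.35 rad) (value of joint strap below 0.08 rad and value of joint lever below 0.35 rad), for 0.2 s.
2. the lever is pressed down (beyond 1.0 rad) with the strap over the jar (value of joint lever above 1 rad and value of joint strap below 0.08 rad), for 0.2 s.
At the end, for the whole second after the job is handed in: Strap within 0.08 rad of its stop over the jar, lever beyond 1.0 rad of its 1.1, the strap pressing on the jar with more than 1 N, and the jar at rest, upright within 0.1 rad and within 8 mm of where it stood (all of step 2 and contact force between strap_bar and jar above 1 N and distance of jar from where it was at the start of the episode below 0.008 m and angle between jar's own z axis and vertical below 0.1 rad and linear speed of jar below 0.02 m/s); the robot touches nothing.
It fails at once if the jar is gripped (over 15 N between fingers and jar), or pushed, lifted or carried more than 12 mm (distance of jar from where it was at the start of the episode above 0.012 m or contact force between the fingers and jar above 15 N).
It fails at once if the lever goes down (beyond 0.6 rad) while the strap is not over the jar (value of joint lever above 0.6 rad and value of joint strap above 0.15 rad).
It fails at once if the strap is gripped or rammed (over 30 N between fingers and strap) (contact force between the fingers and strap_bar above 30 N).
It fails at once if the lever is gripped or rammed (over 40 N between fingers and lever) (contact force between the fingers and lever_arm above 40 N).
It fails at once if a bystander is moved or lifted more than 20 mm (distance of any of spare_jar, diluent_bottle, dropper, gauze from where it was at the start of the episode above 0.02 m).
It also fails if it takes over 54 s, if anything falls off the work surface, if the arm or the gripper's body presses on something with over 40 N, if the wrist force passes 120 N, or if a joint passes its speed limit or range.

## Robot

A 6-joint arm with a two-finger parallel gripper is mounted at the origin on the work surface; the furniture and walls round the work are solid. World frame = base frame: x ahead of the robot, y to its left, z up, the work surface at z = 0. Lengths are in m, angles in rad, forces in N, time in s.
With the tool pointing down it reaches from about 0.35 to 0.775 m from the base axis. Payload 7.3 kg.
Tool frame: the origin (TCP) lies at the centre of the arm's flange, where the gripper is bolted on; the fingertips stand 178 mm ahead of it and the grasp point (between the pads) lies 159 mm ahead of it; x points along the fingers, y is the direction in which the jaws open and shut, and the axes are right-handed (so a half turn about x gives the same grasp; the last joint's range is limited). The gripper opens to 92 mm and grips with 3 to 60 N. Pads are 19 mm wide; open, the fingers measure 130 mm over their backs; the gripper's body (75 mm by 190 mm) begins 47 mm behind the grasp point.
Start: joints at [1.056, 0.342, 1.524, -0, 1.275, -0.146], TCP at [0.189, 0.49, 0.405] pointing down, gripper open.
Joint ranges: [-2.53, 2.53], [-0.77, 2.02], [0.04, 2.7], [-1, 4.14], [0.28, 2.66], [-3.11, 3.11]. Speed limits (rad/s): [2.57, 2.57, 3.14, 3.14, 3.14, 3.14].

## Interface

Orientations are given as [roll, pitch, yaw] about the fixed x, y, z axes, in that order (R = Rz(yaw) Ry(pitch) Rx(roll)).
In Python, from cell import readout, cams, workorder gives the robot as it stands.
- The arm moves only by the shell command python3 -m inch 'ROWS' [FORCE]. ROWS is text: rows parted by semicolons, each of 5 numbers parted by spaces: the shift along the world's x, y, z in mm, then the turn about the world's z in rad, then the opening, from 0 (shut) to 1 (fully open). A call has 1 to 8 rows; each row shifts and turns the commanded pose from where the row before left it; what a row does not reach is not made up. A row lasts 1/12 s, in which the tool goes at most 41.7 mm and 7.16 degrees, less where a joint would pass 70% of its speed; a pose out of reach is approached as far as the arm can. A call is refused whole if a number of a shift passes 41.7 or a number of a turn 0.125, either way. A call with a gripper value outside its range is refused whole. The fingers move at their own pace and stop on an object; FORCE is the grip in N (left out, the last holds). Time passes only in rows, so rows that do not move let the fingers close. It gives the time, the measured TCP pose, the force and the opening at its end, in the units of the state.
- readout.observe(): the state, without advancing time (a new reading comes with each control period).
- cams.read_camera(name): name is "scene" or "top"; returns a dict with "color" (400x640x3 uint8, red, green, blue), "fx", "fy", "cx", "cy" (pixels), "world_to_cam" (4x4, takes a point from world to camera coordinates). Camera axes: x right, y down, z forward; pixel columns grow to the right and rows downward; lengths in m; the calibration is good to about 2 mm. A picture is of the moment at which its call begins. There is no depth.
- workorder.hand_in(): hands the job in, once; it reports no verdict.
The state is a dict: "time": time; "qpos": joint angles; "qvel": joint speeds; "joint_efforts": joint torques, N m; "tool_pos": TCP position; "tool_rot": TCP orientation; "contact_force": force on the tool from outside, world axes, zero at the start; "torque": the same for the moment, N m; "opening": finger opening in m.
Only numpy, scipy, OpenCV 4.12 (cv2) and the standard library are available. Lean on these libraries where they do the work, as an engineer would, in place of code of your own. Each camera call takes 0.05 s, during which the arm holds its last target.

## Working session

There is one attempt and no reset: what is moved stays moved. The work goes in short steps, Python scripts to look and compute and a shell command to move; the robot and the scene stay as the last step left them, time stands still between calls to the robot, and variables do not carry over. Pictures are saved under pics/ and viewed, and the job is handed in when it is done.

```bash
mkdir -p pics; ls
python3 - <<'E'
from cell import readout,cams
import cv2
print(readout.observe())
for n in("scene","top"):
    c=cams.read_camera(n); cv2.imwrite(f"pics/{n}0.png",c["color"][:,:,::-1])
    print(n,c["fx"],c["fy"],c["cx"],c["cy"],c["world_to_cam"].round(4).tolist())
E
```

```text
pics
{'time': 0.0, 'qpos': array([ 1.05600693e+00,  3.42700850e-01,  1.52505571e+00,  8.79589502e-06,
        1.27536951e+00, -1.46056881e-01]), 'qvel': array([-0.00071832,  0.00069608,  0.00064233, -0.00146659,  0.00025812,
        0.00104134]), 'joint_efforts': array([-1.77945174e-03, -4.31232190e+01, -2.44211984e+01,  7.16698333e-02,
        5.59657509e-02, -1.19008469e-04]), 'tool_pos': array([0.18916069, 0.489581  , 0.40404259]), 'tool_rot': array([-1.72233824,  1.56926289, -2.09107332]), 'contact_force': array([-0.68100987, -0.50377622,  1.20196944]), 'torque': array([-0.05282338,  0.00655553,  0.02286305]), 'opening': 0.09216246156321278}
scene 414.4840258551482 414.4840258551482 318.81579306928927 195.33907086120507 [[0.8304, -0.5569, 0.0184, -0.2966], [-0.3192, -0.5026, -0.8034, 0.3379], [0.4567, 0.6613, -0.5951, 0.6194], [0.0, 0.0, 0.0, 1.0]]
top 374.6006380274762 374.6006380274762 318.76480449252074 197.2004149446332 [[-0.0141, -0.9999, 0.0056, 0.1596], [-0.9842, 0.0129, -0.1764, 0.519], [0.1763, -0.008, -0.9843, 0.9185], [0.0, 0.0, 0.0, 1.0]]
```

View pics/scene0.png

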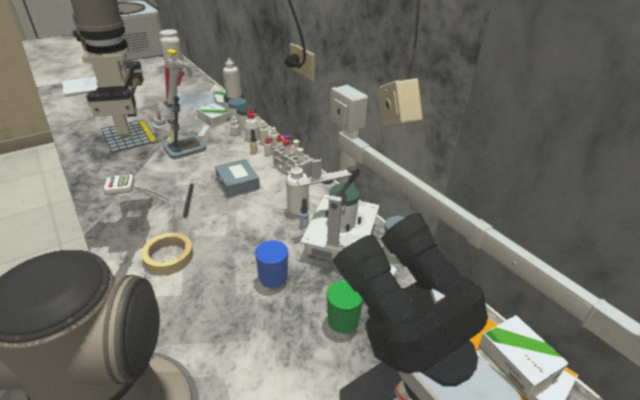

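View pics/top0.png

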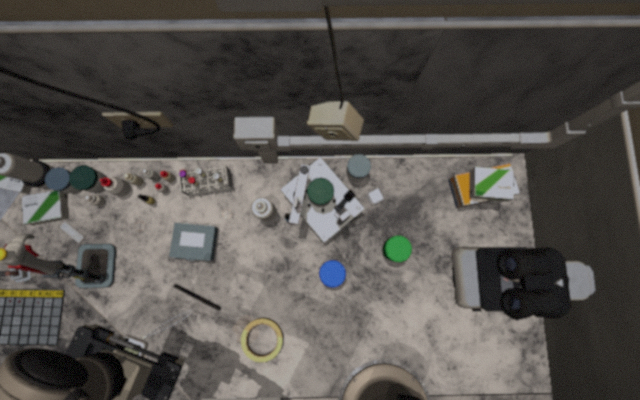

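Run:
```python
import cv2
a=cv2.imread("pics/top0.png")[140:260,240:400]; cv2.imwrite("pics/t1.png",cv2.resize(a,None,fx=5,fy=5,interpolation=cv2.INTER_CUBIC))
a=cv2.imread("pics/scene0.png")[150:270,270:430]; cv2.imwrite("pics/s1.png",cv2.resize(a,None,fx=5,fy=5,interpolation=cv2.INTER_CUBIC))
```

```text
(no output)
```

View pics/t1.png

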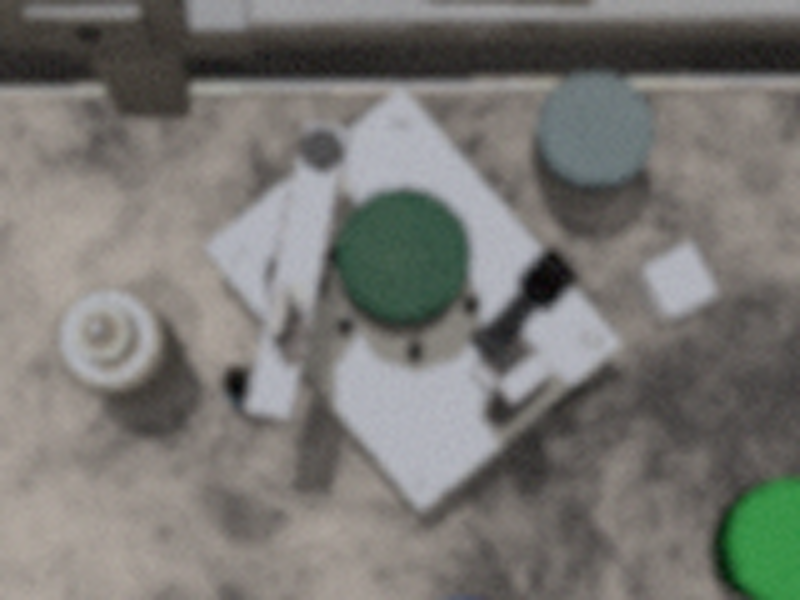

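View pics/s1.png

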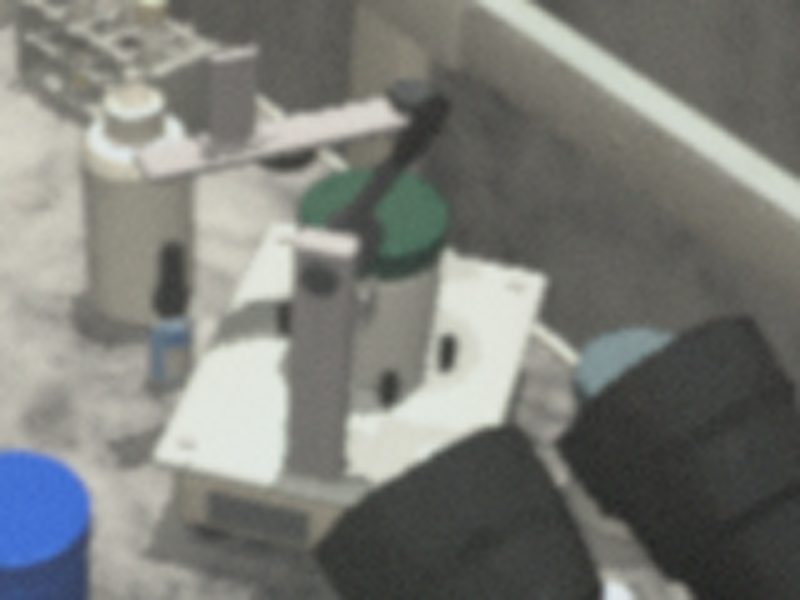

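```bash
cat > h.py <<'E'
import numpy as np
from cell import cams
def ray(c,u,v,z):
    W=np.array(c["world_to_cam"]);R=W[:3,:3];t=W[:3,3]
    d=R.T@np.array([(u-c["cx"])/c["fx"],(v-c["cy"])/c["fy"],1]);o=-R.T@t
    return o+d*(z-o[2])/d[2]
def proj(c,p):
    W=np.array(c["world_to_cam"]);q=W[:3,:3]@np.array(p)+W[:3,3]
    return np.array([c["cx"]+c["fx"]*q[0]/q[2],c["cy"]+c["fy"]*q[1]/q[2]])
E
python3 - <<'E'
from h import *
c=cams.read_camera("top")
f=lambda a,b:(240+a/5,140+b/5)
P={}
for n,a,b,z in [("jar",402,257,.130),("pivot",322,147,.150),("pillar",525,378,.172),("paddle",548,277,.215),("end",270,415,.145),("c1",400,88,.052),("c2",208,247,.052),("c3",422,512,.052),("c4",620,343,.052),("bottle",103,332,.131),("dropper",237,383,.077),("spare",597,130,.076),("gauze",680,281,.021),("green",790,540,.09)]:
    P[n]=ray(c,*f(a,b),z);print(n,P[n].round(4))
v=P["pivot"]-P["pillar"];print("yaw",np.arctan2(v[1],v[0]),np.hypot(*v[:2]))
v=P["c1"]-P["c4"];print("edge",np.arctan2(v[1],v[0]),np.hypot(*v[:2]))
v=P["c2"]-P["c3"];print("edge",np.arctan2(v[1],v[0]),np.hypot(*v[:2]))
v=P["end"]-P["pivot"];print("strap",np.arctan2(v[1],v[0]),np.hypot(*v[:2]))
E
```

```text
jar [0.5199 0.1491 0.13  ]
pivot [0.5685 0.1858 0.15  ]
pillar [0.4564 0.0961 0.172 ]
paddle [0.4938 0.0885 0.215 ]
end [0.4445 0.2105 0.145 ]
c1 [0.6248 0.1479 0.052 ]
c2 [0.5416 0.2476 0.052 ]
c3 [0.4049 0.1401 0.052 ]
c4 [0.4891 0.0379 0.052 ]
bottle [0.4859 0.289  0.131 ]
dropper [0.468  0.2307 0.077 ]
spare [0.5946 0.0488 0.076 ]
gauze [0.5263 0.0009 0.021 ]
green [ 0.387  -0.0354  0.09  ]
yaw 0.6750724044046711 0.14353673970455694
edge 0.6808476286641141 0.17473332953555545
edge 0.666526030826453 0.17389598625950703
strap 2.944716176949441 0.12644181766827928
```

Run:
```python
from scipy.spatial.transform import Rotation as Ro
from cell import readout
import numpy as np
s=readout.observe();R=Ro.from_euler('xyz',s["tool_rot"]).as_matrix();print(R.round(3),s["time"])
y=R[:,1];print("tool y yaw",np.arctan2(y[1],y[0]))
ux=np.array([np.cos(.674),np.sin(.674)]);uy=np.array([-ux[1],ux[0]]);O=np.array([.5212,.1486])
for q in [.87,.7,.5,.3,.1,0]:
  d=-np.array([np.cos(.674-q),np.sin(.674-q)]);n=np.array([-np.sin(.674-q),np.cos(.674-q)])
  t=O+.06*ux+.085*d
  print(q,t.round(4),"n",n.round(3),"c22",(t+.022*n).round(4))
print("pillars",ux,uy)
```

```text
[[-0.001  0.36   0.933]
 [-0.001  0.933 -0.36 ]
 [-1.    -0.001 -0.   ]] 0.15
tool y yaw 1.20202562520122
0.87 [0.4847 0.2026] n [0.195 0.981] c22 [0.489  0.2242]
0.7 [0.4831 0.1883] n [0.026 1.   ] c22 [0.4837 0.2102]
0.5 [0.4844 0.1713] n [-0.173  0.985] c22 [0.4806 0.193 ]
0.3 [0.489 0.155] n [-0.365  0.931] c22 [0.4809 0.1755]
0.1 [0.4967 0.1399] n [-0.543  0.84 ] c22 [0.4848 0.1584]
0 [0.5017 0.133 ] n [-0.624  0.781] c22 [0.4879 0.1502]
pillars [0.78133146 0.6241163 ] [-0.6241163   0.78133146]
```

```bash
python3 -m inch '25 -20 0 0.025 0;25 -20 0 0.025 0;25 -20 0 0.025 0;25 -20 0 0.025 0;25 -20 0 0.025 0;25 -20 0 0.025 0;25 -20 0 0.025 0;25 -20 0 0.025 0' 20
python3 -m inch '25 -16 0 0 0;25 -16 0 0 0;25 -16 0 0 0;24 -16 0 0 0;0 0 0 0 0;0 0 0 0 0'
cat > look.py <<'E'
import sys,cv2
from h import *
from cell import readout
k=sys.argv[1]
for n,(a,b,w,h) in {"top":(250,130,130,110),"scene":(270,130,160,140)}.items():
    c=cams.read_camera(n);i=c["color"][b:b+h,a:a+w,::-1]
    cv2.imwrite(f"pics/{n}_{k}.png",cv2.resize(i,None,fx=4,fy=4,interpolation=cv2.INTER_CUBIC))
a=cv2.imread(f"pics/top_{k}.png");b=cv2.imread(f"pics/scene_{k}.png");b=cv2.resize(b,(int(b.shape[1]*280/b.shape[0]*1),280))
a=cv2.resize(a,(480,406));b=cv2.resize(b,(320,280));import numpy as np
o=np.zeros((406,800,3),np.uint8);o[:,:480]=a;o[:280,480:]=b
cv2.imwrite(f"pics/both_{k}.png",o)
s=readout.observe();print(s["time"],s["tool_pos"].round(4),s["tool_rot"].round(3),s["contact_force"].round(2),s["opening"])
E
python3 look.py a
```

```text
time: 0.82
tool_pos: [0.3902, 0.3285, 0.4046]
tool_rot: [-2.624, 1.57, -2.792]
contact_force: [1.1, 0.9, 0.6]
opening: 0.043
time: 1.32
tool_pos: [0.4891, 0.2648, 0.404]
tool_rot: [-2.776, 1.57, -2.947]
contact_force: [-0.5, 0.2, -0.5]
opening: 0.0037
1.4167 [0.4877 0.266  0.4044] [-3.008  1.57   3.106] [1.17 0.33 0.74] 0.00046163579669547365
```

View pics/both_a.png

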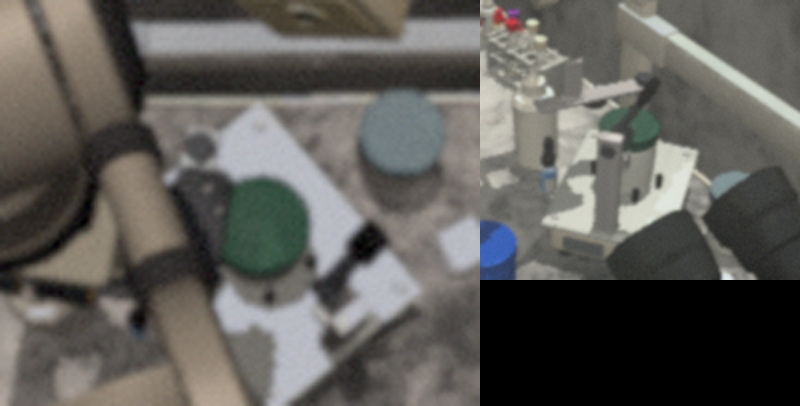

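```bash
cat > sc.py <<'E'
import sys,cv2
from h import *
from cell import readout
from scipy.spatial.transform import Rotation as Ro
k=sys.argv[1];a,b,w,h=map(int,sys.argv[2:6]) if len(sys.argv)>2 else (220,80,220,170)
c=cams.read_camera("scene");cv2.imwrite(f"pics/sc_{k}.png",cv2.resize(c["color"][b:b+h,a:a+w,::-1],None,fx=3.5,fy=3.5,interpolation=cv2.INTER_CUBIC))
s=readout.observe();R=Ro.from_euler('xyz',s["tool_rot"]).as_matrix()
y=R[:,1];P=s["tool_pos"];ux=np.array([np.cos(.674),np.sin(.674)]);uy=np.array([-ux[1],ux[0]]);d=P[:2]-np.array([.5212,.1486])
print(round(s["time"],2),"tcp",P.round(4),"shaker xy mm",(d@ux*1e3).round(1),(d@uy*1e3).round(1),"tip z",P[2].round(4)-.178,"yaw",np.arctan2(y[1],y[0]).round(3),"F",s["contact_force"].round(2),s["qpos"].round(2))
E
python3 sc.py a
```

```text
1.47 tcp [0.4875 0.2663 0.4046] shaker xy mm 47.1 113.0 tip z 0.22660000000000002 yaw 1.403 F [-0.33 -0.74  0.03] [ 0.36  0.4   1.44  0.    1.31 -1.04]
```

View pics/sc_a.png

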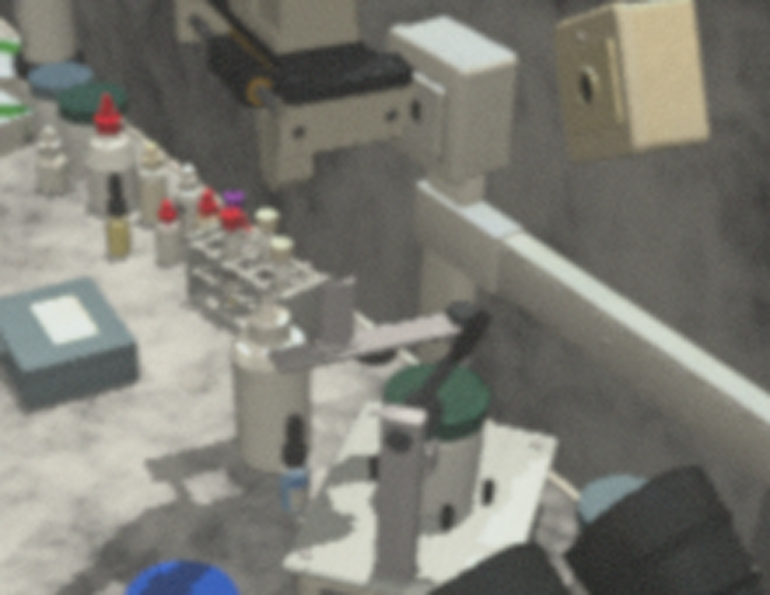

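Run:
```python
from h import *
c=cams.read_camera("scene")
g=lambda p:((proj(c,p)-[220,80])*3.5).round(0)
print("tip",g([.4875,.2663,.2266]),"tabtop",g([.4847,.2026,.191]),"tabmid",g([.4847,.2026,.171]),"pivot",g([.568,.186,.147]),"jarlid",g([.5212,.1486,.13]))
ux=np.array([.7813,.6241]);uy=np.array([-.6241,.7813]);O=np.array([.5212,.1486])
for q in(0,.06,.12):
  th=1.0996-q;p=O-.06*ux-.062*np.cos(th)*uy;print("paddle",q,p,g([*p,.158+.062*np.sin(th)]))
```

```text
tip [287. 184.] tabtop [340. 282.] tabmid [340. 311.] pivot [464. 316.] jarlid [438. 391.]
paddle 0 [0.49188733 0.08916427] [470. 338.]
paddle 0.06 [0.49392313 0.08661568] [475. 342.]
paddle 0.12 [0.49588839 0.0841554 ] [481. 346.]
```

```bash
python3 -m inch '3 -7 -17 0 0;3 -7 -17 0 0;0 0 -17 0 0;0 0 0 0 0;0 0 0 0 0'
python3 sc.py b
```

```text
time: 1.93
tool_pos: [0.4936, 0.2523, 0.3536]
tool_rot: [-2.79, 1.569, -2.958]
contact_force: [0.2, 0.2, 0.6]
opening: 0.0
1.98 tcp [0.4939 0.2524 0.3545] shaker xy mm 43.4 98.1 tip z 0.1765 yaw 1.403 F [0.33 0.34 0.67] [ 0.33  0.44  1.52  0.    1.18 -1.07]
```

View pics/sc_b.png

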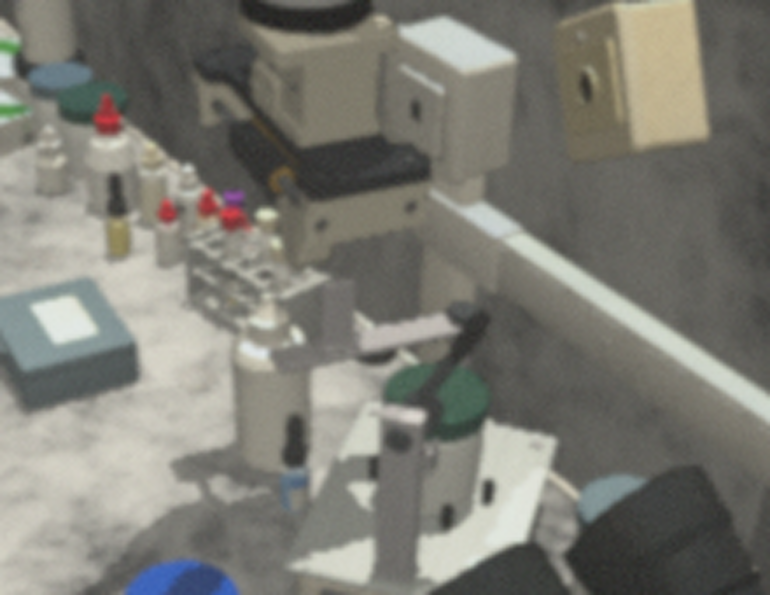

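```bash
python3 -m inch '-2 -9 0 0 0;-2 -8 0 0 0;-2 -6 0 0 0;-1 -5 0 0.03 0;-1 -5 0 0.06 0;-1 -5 0 0.06 0;-1 -4 0 0.06 0;0 0 0 0 0'
python3 sc.py c
```

```text
time: 2.65
tool_pos: [0.484, 0.2086, 0.3543]
tool_rot: [-0.009, 1.57, 0.033]
contact_force: [-0.7, 1.0, -0.3]
opening: 0.0005
2.7 tcp [0.4841 0.209  0.3543] shaker xy mm 8.7 70.3 tip z 0.1763 yaw 1.61 F [0.12 0.16 0.09] [ 0.26  0.39  1.6   0.    1.15 -1.35]
```

View pics/sc_c.png

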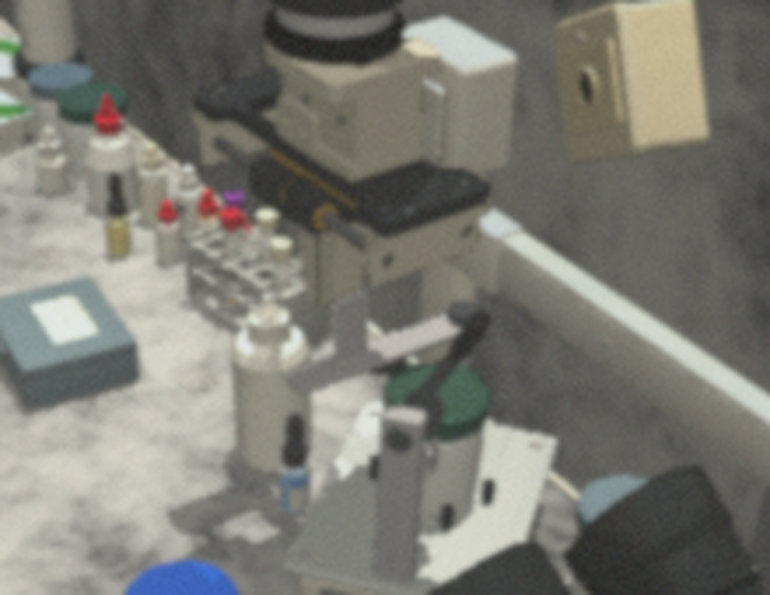

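```bash
python3 -m inch '-1 -5 0 0.05 0;-1 -5 0 0.05 0;-1 -5 0 0.05 0;0 -6 0 0.06 0;0 -6 0 0.06 0;0 -6 0 0.06 0;0 0 0 0 0'
python3 -m inch '1 -4 0 0.05 0;1 -4 0 0.05 0;1 -4 0 0.05 0;1 -4 0 0.05 0;0 0 0 0 0'
python3 sc.py d
```

```text
time: 3.28
tool_pos: [0.4813, 0.176, 0.3541]
tool_rot: [-0.463, 1.57, -0.092]
contact_force: [0.4, 0.2, 0.7]
opening: -0.0
time: 3.7
tool_pos: [0.4853, 0.1605, 0.3539]
tool_rot: [-0.352, 1.571, 0.218]
contact_force: [-0.2, -0.1, 0.5]
opening: 0.0003
3.75 tcp [0.4853 0.1607 0.3539] shaker xy mm -20.5 31.9 tip z 0.1759 yaw 2.138 F [ 0.35 -0.55 -0.29] [ 0.17  0.36  1.64  0.    1.14 -1.97]
```

View pics/sc_d.png

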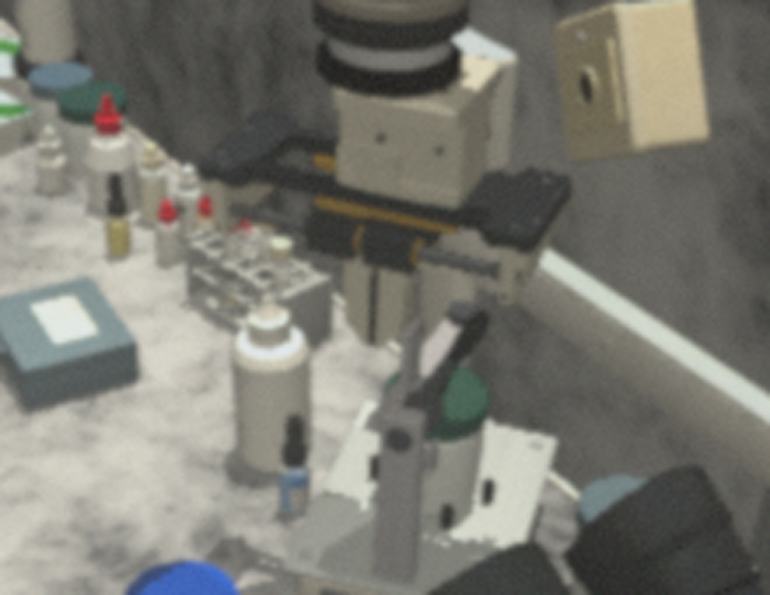

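```bash
python3 -m inch '2 -2 0 0.05 0;1.2 -1.6 0 0.05 0;1.2 -1.6 0 0 0;0 0 0 0 0'
python3 -m inch '1 -1.2 0 0 0;1 -1.2 0 0 0;0 0 0 0 0'
python3 sc.py e
python3 - <<'E'
from h import *
c=cams.read_camera("scene")
O=np.array([.5212,.1486]);ux=np.array([.7813,.6241])
for q in(0,.1,.2):
  d=-np.array([np.cos(.674-q),np.sin(.674-q)])
  print(q,[((proj(c,[*(O+.06*ux+r*d),z])-[220,80])*3.5).round(0) for r,z in((.085,.191),(.096,.191),(.127,.145))])
E
```

```text
time: 4.08
tool_pos: [0.4897, 0.1556, 0.3538]
tool_rot: [0.702, 1.571, 1.369]
contact_force: [-0.6, -0.3, 0.0]
opening: 0.0003
time: 4.33
tool_pos: [0.4918, 0.153, 0.3537]
tool_rot: [0.089, 1.571, 0.759]
contact_force: [-0.2, -0.3, -0.4]
opening: 0.0
4.38 tcp [0.4917 0.1531 0.3537] shaker xy mm -20.2 21.9 tip z 0.17570000000000002 yaw 2.241 F [-0.25 -0.01  0.31] [ 0.15  0.37  1.63  0.    1.14 -2.09]
0 [array([433., 329.]), array([428., 339.]), array([410., 436.])]
0.1 [array([419., 326.]), array([412., 335.]), array([388., 431.])]
0.2 [array([405., 322.]), array([396., 331.]), array([368., 424.])]
```

View pics/sc_e.png

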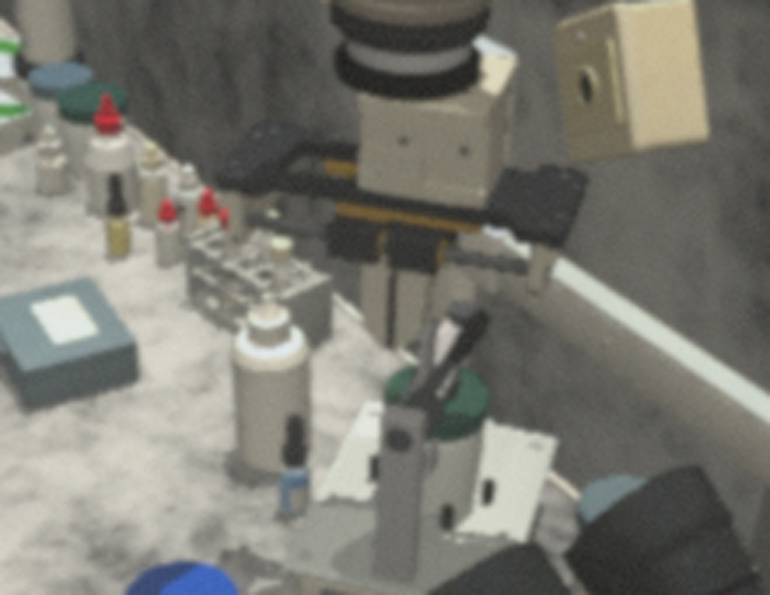

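```bash
for i in 1; do python3 -m inch '0.6 -0.8 0 0 0;0.6 -0.8 0 0 0;0 0 0 0 0'; done; python3 sc.py f
```

```text
time: 4.68
tool_pos: [0.4929, 0.1514, 0.3537]
tool_rot: [1.668, 1.571, 2.339]
contact_force: [-0.8, 0.1, 0.8]
opening: 0.0005
4.73 tcp [0.4929 0.1515 0.3537] shaker xy mm -20.3 19.9 tip z 0.17570000000000002 yaw 2.242 F [-0.35  0.07  0.26] [ 0.15  0.37  1.63  0.    1.14 -2.09]
```

```bash
python3 -m inch '0.6 -0.8 0 0 0;0.6 -0.8 0 0 0;0 0 0 0 0';  python3 sc.py g
```

```text
time: 4.98
tool_pos: [0.4939, 0.15, 0.3536]
tool_rot: [1.788, 1.57, 2.459]
contact_force: [-2.2, 2.6, -0.7]
opening: 0.0002
5.03 tcp [0.4939 0.1501 0.3537] shaker xy mm -20.4 18.2 tip z 0.17570000000000002 yaw 2.242 F [-1.64  3.15  0.61] [ 0.15  0.37  1.63  0.    1.14 -2.1 ]
```

```bash
python3 -m inch '0.6 -0.8 0 0 0;0 0 0 0 0;0 0 0 0 0';  python3 sc.py h 300 150 80 60
```

```text
time: 5.28
tool_pos: [0.4944, 0.1494, 0.3536]
tool_rot: [1.798, 1.569, 2.469]
contact_force: [-3.3, 4.3, 0.1]
opening: 0.0005
5.33 tcp [0.4944 0.1494 0.3536] shaker xy mm -20.5 17.4 tip z 0.17560000000000003 yaw 2.242 F [-2.22  4.63 -0.27] [ 0.14  0.37  1.63  0.    1.14 -2.1 ]
```

View pics/sc_h.png

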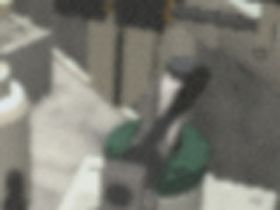

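```bash
python3 -m inch '-2.5 3.1 0 0 0;-5 6.3 0 0 0;0 0 17 0 0;0 0 17 0 0;-15 -12 0 0 0;-16 -13 0 0 0;0 0 0 0 0;0 0 0 0 0';  python3 sc.py i
```

```text
time: 6.0
tool_pos: [0.4558, 0.1334, 0.3882]
tool_rot: [-0.812, 1.569, -0.142]
contact_force: [-0.1, 0.3, 0.1]
opening: 0.0003
6.05 tcp [0.4563 0.1336 0.3882] shaker xy mm -60.1 28.8 tip z 0.2102 yaw 2.242 F [0.11 0.13 0.94] [ 0.12  0.27  1.68 -0.    1.19 -2.12]
```

View pics/sc_i.png

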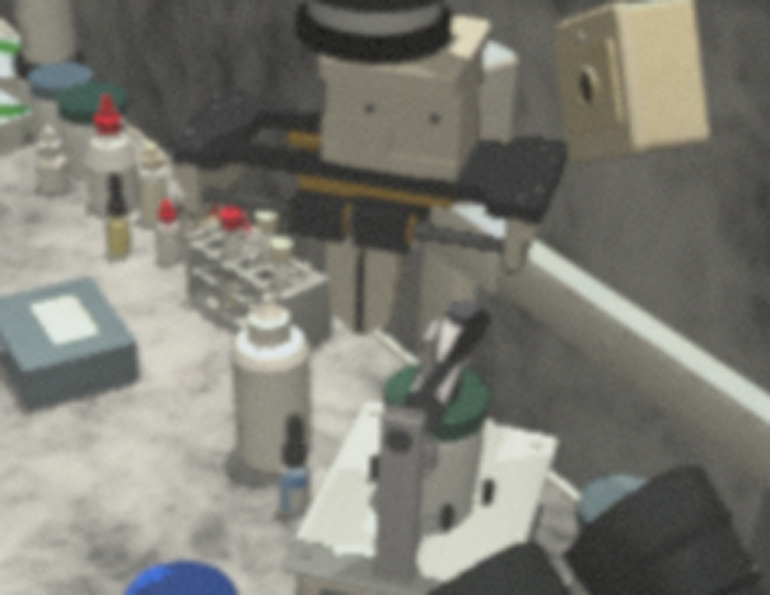

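```bash
python3 -m inch '7.5 -9.4 0 0 0;7.5 -9.4 -1 0 0;5 -6 -1 0 0;2.5 -3.2 0 0 0;0 0 0 0 0';  python3 -m inch '2.9 -3.6 -1.7 0 0;2.9 -3.6 -1.7 0 0;2.9 -3.6 -1.7 0 0;0 0 0 0 0'; python3 sc.py j
```

```text
time: 6.47
tool_pos: [0.4796, 0.1045, 0.3853]
tool_rot: [2.707, 1.57, -2.907]
contact_force: [-0.7, -1.0, 0.4]
opening: 0.0008
time: 6.8
tool_pos: [0.4876, 0.0944, 0.3801]
tool_rot: [2.428, 1.57, 3.099]
contact_force: [-0.3, 0.4, 0.5]
opening: 0.0006
6.85 tcp [0.4876 0.0944 0.3804] shaker xy mm -60.1 -21.3 tip z 0.20240000000000002 yaw 2.242 F [-0.2  -0.04 -0.44] [ 0.04  0.31  1.64 -0.    1.19 -2.2 ]
```

View pics/sc_j.png

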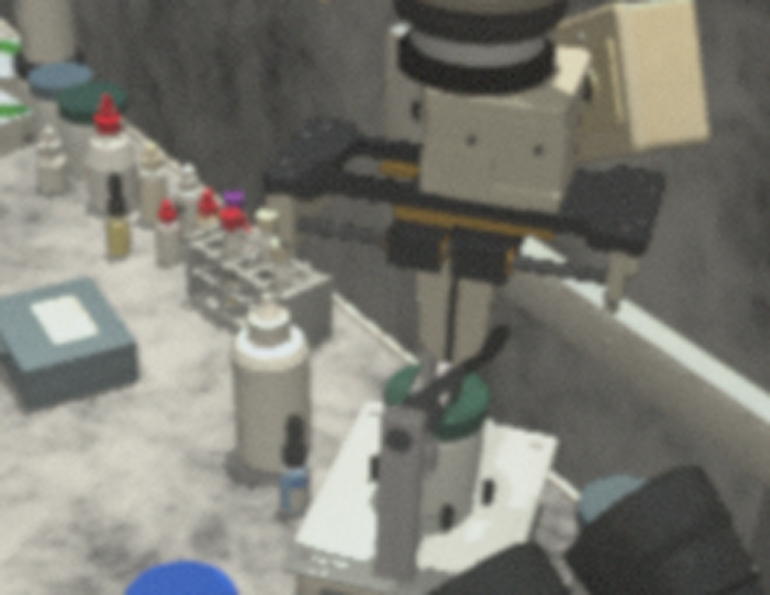

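```bash
python3 -m inch '2.7 -3.4 -4 0 0;2.7 -3.4 -4 0 0;2.7 -3.4 -4 0 0;0 0 0 0 0';  python3 -m inch '1.9 -2.3 -4.3 0 0;1.9 -2.3 -4.3 0 0;1.9 -2.3 -4.3 0 0;0 0 0 0 0'; python3 sc.py k
```

```text
time: 7.18
tool_pos: [0.496, 0.0839, 0.3681]
tool_rot: [-0.777, 1.57, -0.107]
contact_force: [0.2, 0.2, 0.8]
opening: 0.0004
time: 7.52
tool_pos: [0.5013, 0.0774, 0.3546]
tool_rot: [2.088, 1.57, 2.759]
contact_force: [0.4, 0.9, -0.2]
opening: 0.0003
7.57 tcp [0.5012 0.0774 0.3549] shaker xy mm -60.1 -43.2 tip z 0.1769 yaw 2.242 F [ 0.09 -0.89 -0.58] [ 0.    0.36  1.65 -0.    1.14 -2.24]
```

View pics/sc_k.png

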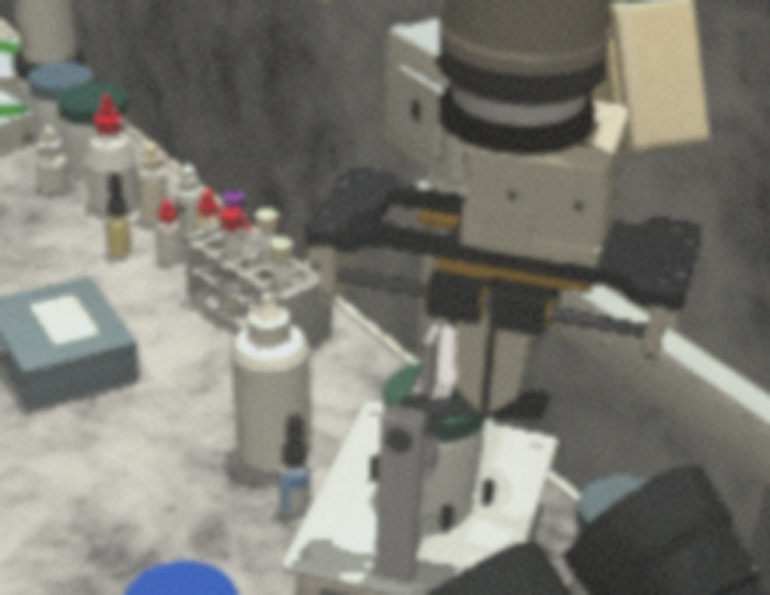

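```bash
python3 -m inch '1.5 -1.8 -4 0 0;1.5 -1.8 -4 0 0;1.2 -1.6 -3 0 0;0 0 -2 0 0;0 0 0 0 0';  python3 -m inch '0 0 -1 0 0;0 0 0 0 0;0 0 0 0 0';python3 sc.py l
```

```text
time: 7.98
tool_pos: [0.5055, 0.0722, 0.3423]
tool_rot: [-2.448, 1.57, -1.777]
contact_force: [-0.6, 0.1, -0.4]
opening: 0.0001
time: 8.23
tool_pos: [0.5054, 0.0723, 0.3417]
tool_rot: [-1.485, 1.57, -0.814]
contact_force: [1.0, -0.8, 0.9]
opening: 0.0006
8.28 tcp [0.5054 0.0723 0.3417] shaker xy mm -60.0 -49.8 tip z 0.1637 yaw 2.242 F [-0.25 -0.19 -0.19] [-0.01  0.38  1.66 -0.    1.11 -2.25]
```

View pics/sc_l.png

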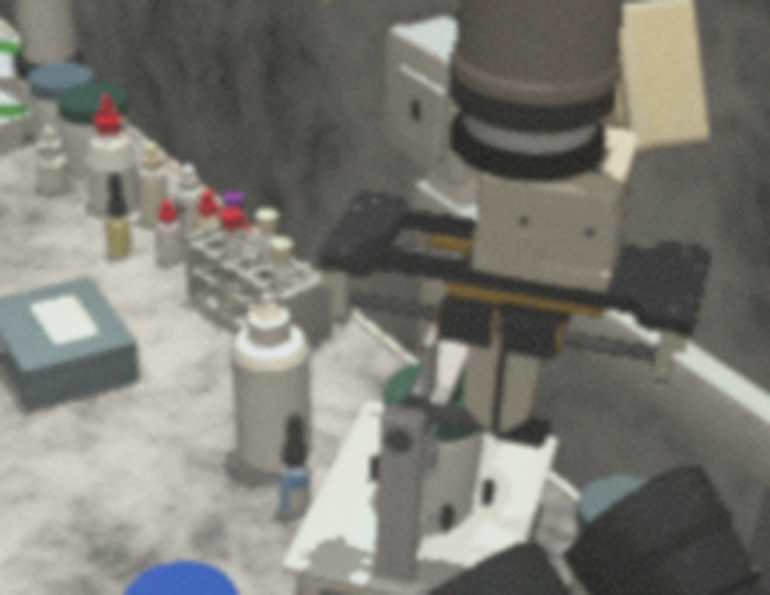

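```bash
python3 -m inch '0 0 -1 0 0;0 0 -0.5 0 0;0 0 0 0 0;0 0 0 0 0';python3 sc.py m;  python3 -m inch '0 0 -1 0 0;0 0 0 0 0;0 0 0 0 0';python3 sc.py n
```

```text
time: 8.62
tool_pos: [0.5053, 0.0723, 0.3413]
tool_rot: [-0.928, 1.569, -0.256]
contact_force: [-2.4, -1.1, 9.1]
opening: 0.0002
8.67 tcp [0.5053 0.0723 0.3413] shaker xy mm -60.0 -49.7 tip z 0.1633 yaw 2.242 F [-2.93 -0.84  8.4 ] [-0.01  0.38  1.66 -0.    1.1  -2.25]
time: 8.92
tool_pos: [0.5052, 0.0724, 0.3412]
tool_rot: [-0.867, 1.569, -0.196]
contact_force: [-5.0, -0.6, 14.9]
opening: 0.0003
8.97 tcp [0.5052 0.0723 0.3411] shaker xy mm -60.1 -49.6 tip z 0.16310000000000002 yaw 2.242 F [-5.03 -1.06 14.97] [-0.01  0.38  1.66 -0.    1.1  -2.25]
```

```bash
python3 -m inch '0 0 3 0 0;0 0 8 0 0;0 0 20 0 0;0 0 25 0 0;0 0 25 0 0;-20 -5 20 0 0;-25 -10 10 0 0;0 0 0 0 0'; python3 -m inch '-25 -20 0 0 0;-25 -20 0 0 0;-25 -20 0 0 0;0 0 0 0 0;0 0 0 0 0'; python3 sc.py o
python3 - <<'E'
import cv2
from h import *
c=cams.read_camera("top");cv2.imwrite("pics/t_o.png",cv2.resize(c["color"][130:270,240:400,::-1],None,fx=4,fy=4,interpolation=cv2.INTER_CUBIC))
E
```

```text
time: 9.63
tool_pos: [0.4579, 0.0569, 0.453]
tool_rot: [-0.92, 1.568, -0.248]
contact_force: [1.2, -0.2, 0.1]
opening: 0.0005
time: 10.05
tool_pos: [0.3849, -0.0031, 0.4505]
tool_rot: [-0.451, 1.57, 0.218]
contact_force: [0.3, 0.1, 0.1]
opening: 0.0007
10.1 tcp [ 0.3856 -0.0028  0.4505] shaker xy mm -200.4 -33.6 tip z 0.2725 yaw 2.241 F [-0.53  0.59 -0.55] [-0.21  0.04  1.78  0.    1.32 -2.45]
```

View pics/sc_o.png

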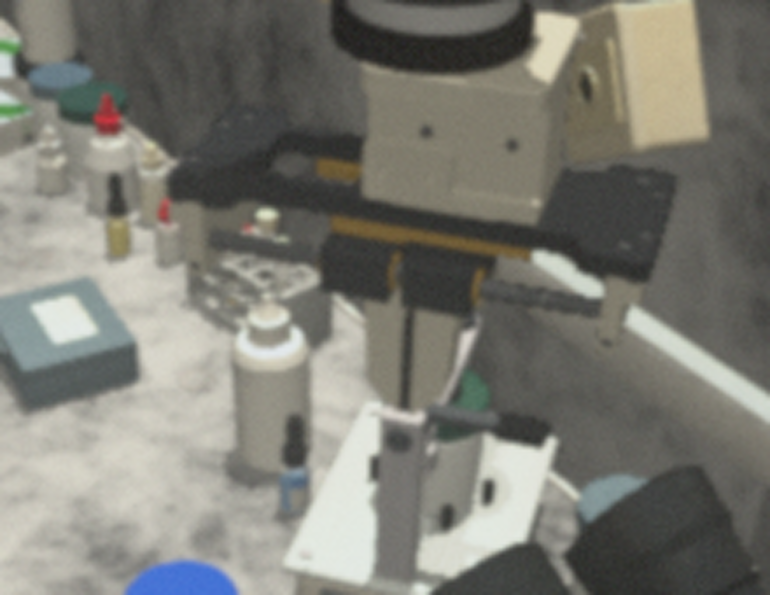

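View pics/t_o.png

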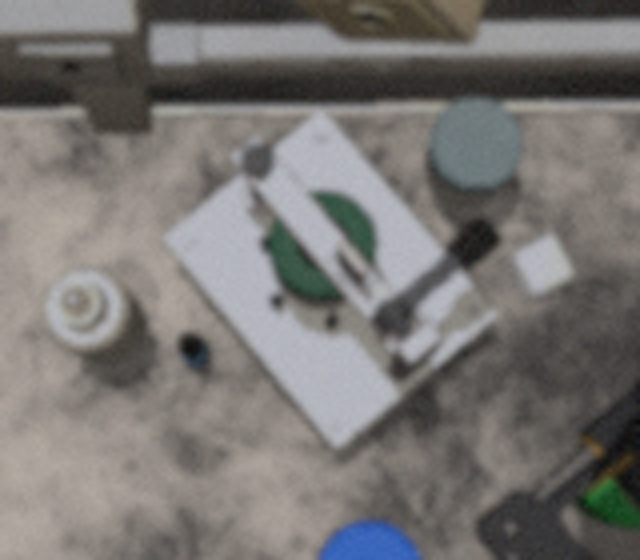

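Run:
```python
from h import *
c=cams.read_camera("top");s=cams.read_camera("scene")
O=np.array([.5212,.1486]);ux=np.array([.7813,.6241]);uy=np.array([-.6241,.7813])
for q in(1.1,1.0,.9):
  th=1.1-q;p=[*(O-.06*ux-.077*np.cos(th)*uy),.158+.077*np.sin(th)]
  print("lever end",q,((proj(c,p)-[240,130])*4).round(),((proj(s,p)-[220,80])*3.5).round())
for q in(0,.08):
  d=-np.array([np.cos(.674-q),np.sin(.674-q)])
  print("tab top",q,((proj(c,[*(O+.06*ux+.085*d),.191])-[240,130])*4).round())
```

```text
lever end 1.1 [494. 230.] [549. 438.]
lever end 1.0 [495. 227.] [550. 426.]
lever end 0.9 [495. 226.] [549. 415.]
tab top 0 [353. 257.]
tab top 0.08 [343. 264.]
```

Run:
```python
import cv2
from h import *
c=cams.read_camera("top");cv2.imwrite("pics/t_p.png",cv2.resize(c["color"][155:225,285:375,::-1],None,fx=8,fy=8,interpolation=cv2.INTER_CUBIC))
```

```text
(no output)
```

View pics/t_p.png

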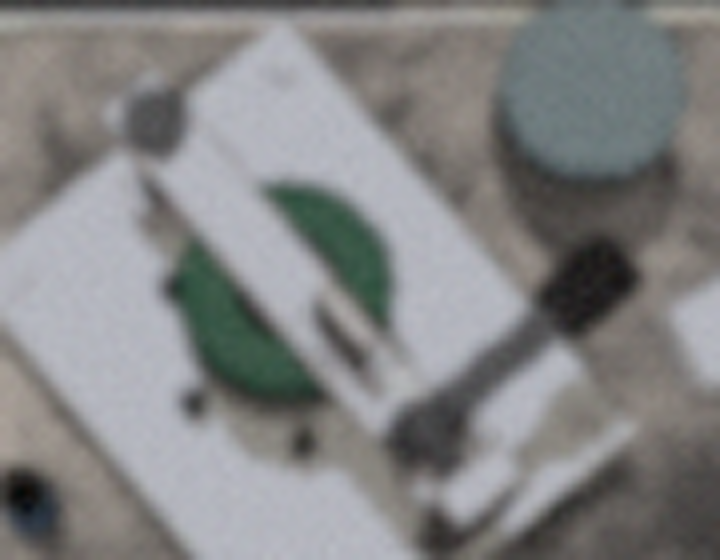

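```bash
python3 -c "
from cell import workorder;print(workorder.hand_in())"
```

```text
the job is handed in; nothing more can be done
None
```

I swung the strap home over the dark-green-lidded jar on the shaker and pressed the cam lever down onto its stop. Then I lifted the gripper clear and handed in at about 10 s of the 54 s allowed.

- **Strap:** I pushed the tab with the outside of the closed fingers. The push force rose to about 5 N with almost no further motion, which shows the strap reached its stop. The fingers ended about 4 mm further along than I had calculated. I put that down to thinner fingertips than I assumed. In the last pictures the strap lies in line with the shaker's edge.
- **Lever:** I pressed only after the strap was home. The fingertips stopped dead at 163 mm height, which is the face height of a level paddle, with about 15 N upward. In the scene picture the paddle looks level, to within about 0.1 rad.
- **Jar and bystanders:** the jar's lid stayed within about one pixel of where it started. The bottle, dropper, spare jar and gauze show no visible movement.
- **Clearance:** at hand-in the gripper was clear of everything, with only sensor noise on the force reading.

I could not measure the force of the strap on the jar. I infer it from the lever being on its stop. The top-camera estimate of the tab's position was too blurred to serve as a separate check on the strap angle.

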